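# Snap the lid on the solder tub and put it on the stand

### The job

Close the open grey tub that holds the solder reel: while it stands on the bench, press the lid that fits it down until it has snapped home, flush with the rim and level all round. Then set the closed tub upright on top of the narrow raised stand, lengthwise along it and centred, and let go. Leave the other lid and the other things on the bench where they are.

Things in the scene. Friction and masses are not known exactly. Their poses are not given: they have to be found in the camera images.
- tub: Open grey plastic tub, 124 (x) x 62 (y) x 48 (z) mm, walls 3 mm; loose, about 0.25 kg with the reel in it. Origin: centre of its underside; x along its length, z up. Four catch housings stand 5 mm proud of the long sides near the rim, 34 to 50 mm from the middle either way; the middle 60 mm of the long sides is plain, for gripping (62 mm wide)
- tub_rim (a point): Centre of the tub's mouth (118 x 56 mm) at rim height, 48 mm over its underside, axes as the tub. Inside the rim four sprung catches click over the lid's plug: a lid laid in loosely stops about 8 mm high on them; pressing it home takes about 10 to 15 N in all, then it holds firmly
- long_lid: The lid that fits, either way round: grey plug lid, 0.07 kg, lying plug down. Origin: centre of the plug's underside; x along its length, z up. Plug 16 mm deep, 115 x 53 mm at its widest, tapered below to 107 x 45 mm; on it the plate, 124 x 62 mm, 16 to 20 mm above the origin; on that a grip bar 60 (x) x 12 (y) mm, its top 44 mm above the origin
- long_lid_seat (a point): Centre of the underside of the long lid's plate, 16 mm above the lid's origin: it meets tub_rim when the lid is home
- long_lid_grip (a point): Point in the middle of the long lid's grip bar, 34 mm above the lid's origin, 14 mm above the plate
- short_lid: A like lid for another tub, only 94 x 62 mm: does not fit, is to be left alone. Origin and axes as the long lid
- spool: Reel of solder, 52 mm across, 23 mm high, standing loose in the tub. Origin: centre of its underside
- stand: Narrow steel stand fixed to the bench: foot 130 (x) x 64 (y) mm, thin web, top strip with rubber 130 x 40 mm, 60 mm high. Origin: centre of its foot; x along its length
- stand_top (a point): Centre of the stand's top face, 60 mm over the bench, x along the stand
- film_can: Bystander: white film can with snap lid, 34 x 38 x 50 mm, upright; origin under its centre
- loupe: Bystander: black loupe, 41 mm across, 49 mm high; origin under its centre
- mug: Bystander: dotted mug, 82 x 114 (with handle) x 91 mm; origin under its centre
- jar: Bystander: square glass jar, 52 x 52 x 102 mm; origin under its centre
- blower: Bystander: rubber air blower with upright nozzle, 61 mm across, 165 mm high; origin under its centre
- cap: Bystander: black lens cap lying flat, 55 mm across, 10 mm high; origin under its centre

How it is judged:
On the way:
1. with the tub standing on the bench, the long lid is snapped home: plate on the rim, level (z of long_lid_seat in the frame of tub_rim between -0.003 and 0.002 m and x of long_lid_seat in the frame of tub_rim between -0.004 and 0.004 m and y of long_lid_seat in the frame of tub_rim between -0.004 and 0.004 m and angle between the z axis of long_lid and the z axis of tub, either way round below 0.025 rad and angle between the x axis of long_lid and the x axis of tub, either way round below 0.08 rad and height (world z) of tub below 0.006 m and angle between tub's own z axis and vertical below 0.05 rad), for 0.2 s.
At the end, for the whole second after the job is handed in: Long lid home on the tub (plate within 2 mm of the rim, 4 mm of centre, level within 0.025 rad); tub at rest on the stand, upright within 0.05 rad, centred within 20 mm along and 12 mm across, lengthwise within 0.15 rad either way round (z of long_lid_seat in the frame of tub_rim between -0.003 and 0.002 m and x of long_lid_seat in the frame of tub_rim between -0.004 and 0.004 m and y of long_lid_seat in the frame of tub_rim between -0.004 and 0.004 m and angle between the z axis of long_lid and the z axis of tub, either way round below 0.025 rad and angle between the x axis of long_lid and the x axis of tub, either way round below 0.08 rad and x of tub in the frame of stand_top between -0.02 and 0.02 m and y of tub in the frame of stand_top between -0.012 and 0.012 m and z of tub in the frame of stand_top between -0.004 and 0.004 m and angle between the x axis of tub and the x axis of stand, either way round below 0.15 rad and angle between tub's own z axis and vertical below 0.05 rad and linear speed of tub below 0.02 m/s and angular speed of tub below 0.1 rad/s and contact force between tub and stand above 0.5 N); the robot touches nothing.
It fails at once if a bystander or the short lid is moved more than 30 mm (distance of any of film_can, loupe, mug, jar, blower, cap, short_lid from where it was at the start of the episode above 0.03 m).
It fails at once if a bystander is knocked over (angle between any of film_can, loupe, mug, jar, blower, cap, short_lid's own z axis and vertical above 0.5 rad).
It also fails if it takes over 54 s, if anything falls off the work surface, if the arm or the gripper's body presses on something with over 40 N, if the wrist force passes 120 N, or if a joint passes its speed limit or range.

### The arm

A 7-joint arm with a two-finger parallel gripper is mounted at the origin on a cart in front of the work surface, level with it; the furniture and walls round the work are solid. World frame = base frame: x ahead of the robot, y to its left, z up, the work surface at z = 0. Lengths are in m, angles in rad, forces in N, time in s.
With the tool pointing down it reaches from about 0.4 to 0.875 m from the base axis. Payload 19.3 kg.
Tool frame: the origin (TCP) lies between the finger pads; the fingertips stand bot.tcp_to_tips ahead of it and the grasp point (between the pads) is the TCP (bot.tcp_to_tips is the distance from the TCP to the fingertips, in m); z points along the fingers, y is the line along which they close (so a half turn about z gives the same grasp; the last joint's range is limited). The gripper opens to 85 mm and grips with 20 to 120 N. Pads are 22 mm wide; open, the fingers measure 114 mm over their backs; the gripper's body (76 mm by 85 mm) begins 54 mm behind the grasp point. The pads swing forward as they close: fully open they stand 13 mm farther back than shut.
Start: joints at [1.073, 0.521, -0.036, 1.599, 0.021, 1.021, -0.113], TCP at [0.259, -0.569, 0.25] pointing down, gripper open.
Joint ranges: [-2.91, 2.91], [-0.3, 2.13], [-1.5, 1.42], [0.17, 2.43], [-1.26, 4.41], [0.16, 1.93], [-2.52, 2.52]. Speed limits (rad/s): [1.89, 1.89, 2.39, 2.39, 3.01, 3.01, 3.01].

### API

Orientations are given as [roll, pitch, yaw] about the fixed x, y, z axes, in that order (R = Rz(yaw) Ry(pitch) Rx(roll)).
In Python, from workcell import telemetry, grab_frame, bot gives the robot as it stands. The module is installed in compiled form; this text tells all that it offers.
- The arm moves only by the shell command python3 -m crank 'ROWS' [FORCE]. ROWS is text: rows parted by semicolons, each of 7 numbers parted by spaces: the finger opening in m, from 0 to 0.0854, then the shift along the tool's x, y, z in m, then the turn, a rotation vector about the tool's x, y, z in degrees. A call has exactly 8 rows; each row shifts and turns the commanded pose from where the row before left it, along the tool's axes as they then stand; what a row does not reach is not made up. A row lasts 1/12 s, in which the tool goes at most 41.7 mm and 7.16 degrees, less where a joint would pass 70% of its speed; a pose out of reach is approached as far as the arm can. A call with a gripper value outside its range is refused whole. The fingers move at their own pace and stop on an object; FORCE is the grip in N (left out, the last holds). Time passes only in rows, so rows that do not move let the fingers close, or fill a call up. It gives the time, the measured TCP pose, the force, the opening and the grip force at its end, in the units of the state.
- telemetry.observe(): the state, without advancing time (a new reading comes with each control period).
- grab_frame(name): name is "scene" or "top" or "wrist"; returns a dict with "pixels" (420x560x3 uint8, red, green, blue), "depth" (420x560 float32, m along the optical axis (not along the pixel's ray), 0 where there is no reading), "vertical_fov" (degrees; the focal length in pixels is half the picture's height over the tangent of half this angle, whatever the lens; pixels are square), "cx", "cy" (the principal point, pixels), "R" (3x3) and "t" (3): a world point X has camera coordinates R X + t; the wrist camera has in their place "hand_eye" (4x4, takes a point from camera to tool coordinates, whose origin is the TCP and whose axes are the flange's). Camera axes: x right, y down, z forward; pixel columns grow to the right and rows downward; lengths in m; the calibration is good to about 2 mm. The wrist camera is an equidistant fisheye: a pixel r from the principal point sees the ray r / f radians off the axis. A picture is of the moment at which its call begins: read the wrist's pose just before it.
- bot.job_done(): hands the job in; it is judged then, once.
The state is a dict: "clock": time; "qpos": joint angles; "qd": joint speeds; "joint_efforts": joint torques, N m; "position": TCP position; "tool_rot": TCP orientation; "force": force on the tool from outside, world axes, zero at the start; "moment": the same for the moment, N m; "grip_width": finger opening in m; "finger_force": force on a finger pad.
Only numpy, scipy, OpenCV 4.12 (cv2) and the standard library are available. Lean on these libraries where they do the work, as an engineer would, in place of code of your own. Each camera call takes 0.05 s, during which the arm holds its last target. There are 200 camera calls.

## Working session

There is one attempt and no reset: what is moved stays moved. The work goes in short steps, Python scripts to look and compute and a shell command to move; the robot and the scene stay as the last step left them, time stands still between calls to the robot, and variables do not carry over. Pictures are saved under pics/ and viewed, at most 10 in all, crops included, and the job is handed in when it is done.

```bash
mkdir -p pics; cat > h.py <<'E'
import numpy as np, cv2
from workcell import telemetry, grab_frame, bot
def cloud(f):
    d=f["depth"]; h,w=d.shape; F=h/2/np.tan(np.radians(f["vertical_fov"])/2)
    v,u=np.mgrid[:h,:w]
    P=np.stack([(u-f["cx"])/F*d,(v-f["cy"])/F*d,d],-1)
    W=(P-f["t"])@f["R"]; W[d==0]=np.nan
    return W
E
python3 - <<'E'
from h import *
s=telemetry.observe(); print({k:np.round(v,3) for k,v in s.items()}, bot.tcp_to_tips)
for n in ("top","scene"):
    f=grab_frame(n); np.savez(n,**f); cv2.imwrite(f"pics/{n}.png",f["pixels"][:,:,::-1]); print(n,f["R"].round(3),f["t"],f["vertical_fov"])
f=np.load("top.npz"); W=cloud(f)
m=((W[...,2]>0.006)&(W[...,2]<.3)&(W[...,0]>0.2)).astype(np.uint8)
n,l,st,c=cv2.connectedComponentsWithStats(m)
for i in range(1,n):
    if st[i,4]>80:
        p=W[l==i]; zt=np.percentile(p[:,2],98); 
        r=cv2.minAreaRect((p[:,:2]*1000).astype(np.float32))
        print(st[i],c[i].round(),np.median(p,0).round(3),zt.round(3),np.round(r[0],1),np.round(r[1],1),round(r[2],1))
E
```

```text
{'clock': np.float64(0.0), 'qpos': array([ 1.073,  0.522, -0.036,  1.6  ,  0.021,  1.021, -0.113]), 'qd': array([ 0.   , -0.002, -0.   , -0.003, -0.   ,  0.001,  0.   ]), 'joint_efforts': array([ 0.0000e+00, -9.2711e+01,  1.9800e+00, -3.6993e+01,  1.8000e-02,
        8.0000e-03,  0.0000e+00]), 'position': array([ 0.259, -0.568,  0.25 ]), 'tool_rot': array([-3.141,  0.   ,  0.428]), 'force': array([ 0.926, -0.024,  0.654]), 'moment': array([-0.025, -0.001,  0.044]), 'finger_force': np.float64(0.0), 'grip_width': np.float64(0.085)} 0.019
top [[ 0.007 -1.    -0.023]
 [-0.997 -0.005 -0.081]
 [ 0.08   0.023 -0.996]] [-0.10126682  0.53537798  1.33019249] 49.82338132847249
scene [[ 0.517 -0.856 -0.004]
 [-0.435 -0.259 -0.863]
 [ 0.737  0.448 -0.506]] [-0.38792787  0.24311782  1.1521611 ] 45.90867066626637
[491  95  51  30 799] [518. 109.] [ 0.84  -0.82   0.032] 0.061 [ 847.  -812.7] [130.1  74.6] 72.0
[ 78  96 111   4 439] [133.  98.] [0.821 0.282 0.198] 0.203 [820.8 295.5] [ 58.4 263.7] 11.0
[233  96  54   4 170] [262.  97.] [ 0.881 -0.056  0.018] 0.101 [871.1 -43.8] [163.4  32.3] 89.5
[ 3
[... 1113 characters left out ...]
45 [544.8 290.1] [94.3 63. ] 9.3
[204 211  37  46 867] [222. 233.] [0.466 0.063 0.019] 0.045 [466.   62.8] [124.3  64.1] 27.1
[436 210  17  28 162] [445. 225.] [ 0.492 -0.602  0.009] 0.013 [ 498.  -606.7] [41.2 80. ] 65.5
[424 239  29  22 475] [438. 250.] [ 0.421 -0.553  0.075] 0.108 [ 419.  -572.3] [61.5 65.1] 13.7
[ 475  244   45   46 1334] [496. 265.] [ 0.383 -0.718  0.07 ] 0.098 [ 376.8 -751.7] [116.4 137.4] 10.9
[153 252  16  12 140] [160. 257.] [0.394 0.239 0.048] 0.053 [393.4 241.5] [32.7 32.5] 80.4
[261 267  26  26 340] [273. 280.] [ 0.329 -0.09   0.018] 0.023 [330.2 -91.3] [73.5 74.3] 0.6
[445 321  14  19  84] [451. 327.] [ 0.244 -0.517  0.292] 0.299 [ 236.9 -516.2] [25.4 34.2] 25.4
```

View pics/top.png

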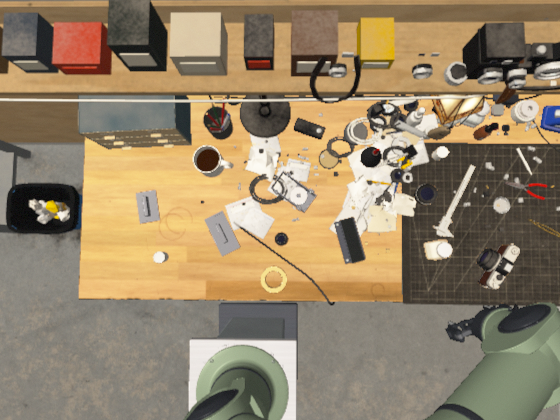

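View pics/scene.png

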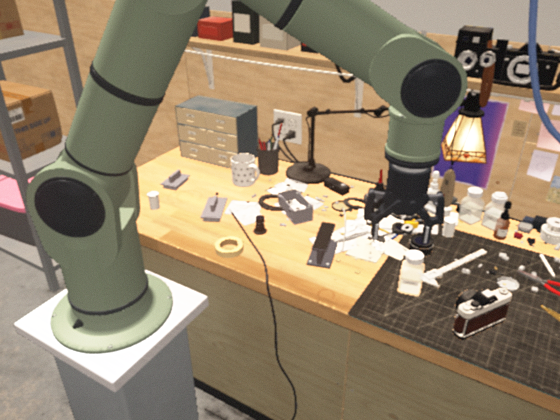

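The top view shows the long lid at (222,233), the short lid at (148,207), the open tub with the reel at (293,190), the stand at (350,240) and the loupe at (281,239). Next I'll measure the tub, lid and stand by height band.

```bash
python3 - <<'E'
from h import *
f=np.load("top.npz"); W=cloud(f)
def rect(name,u0,v0,u1,v1,z0,z1):
    S=W[v0:v1,u0:u1]; m=((S[...,2]>z0)&(S[...,2]<z1)).astype(np.uint8)
    n,l,st,c=cv2.connectedComponentsWithStats(m); i=1+np.argmax(st[1:,4]); p=S[l==i]
    r=cv2.minAreaRect((p[:,:2]*1000).astype(np.float32))
    b=cv2.boxPoints(r); e=max((b[1]-b[0],b[2]-b[1]),key=np.linalg.norm)
    print(name,len(p),np.round(r[0],1),np.round(r[1],1),"yaw long",np.degrees(np.arctan2(e[1],e[0])).round(1),"z",np.median(p[:,2]).round(4),"mean",p.mean(0).round(4))
rect("lid",200,205,245,262,.012,.06)
rect("bar",200,205,245,262,.035,.06)
rect("tubrim",268,165,322,215,.040,.06)
rect("tub",268,165,322,215,.034,.06)
rect("reel",268,165,322,215,.015,.034)
rect("stand",325,210,375,270,.05,.075)
rect("loupe",270,230,292,248,.03,.06)
im=f["pixels"][150:280,190:380,::-1]
cv2.imwrite("pics/crop.png",cv2.resize(im,None,fx=4.2,fy=4.2,interpolation=cv2.INTER_CUBIC))
print("bench z",np.nanmedian(W[260:290,100:150,2]))
S=W[150:280,190:380,2]
for (u,v) in [(300,200),(265,190),(245,215),(355,190),(380,210),(310,185),(350,240)]: print(u,v,W[v,u].round(3))
E
```

```text
lid 861 [465.6  63.5] [124.3  62.7] yaw long 27.1 z 0.0191 mean [0.4652 0.0629 0.0212]
bar 90 [465.2  63.3] [59.2 12.8] yaw long 26.8 z 0.0425 mean [0.4657 0.0632 0.0424]
tubrim 184 [ 590.2 -149.2] [124.3  72.8] yaw long 54.2 z 0.0463 mean [ 0.5897 -0.1478  0.046 ]
tub 212 [ 590.1 -149.1] [124.2  73.2] yaw long 54.1 z 0.0457 mean [ 0.5908 -0.1486  0.0449]
reel 247 [ 590.3 -151.6] [84.1 54.9] yaw long 54.5 z 0.0248 mean [ 0.5823 -0.1643  0.0247]
stand 630 [ 447.3 -317.7] [129.8  40.5] yaw long 15.5 z 0.0583 mean [ 0.447  -0.3172  0.0583]
loupe 69 [ 449.3 -113.2] [23.4 23.3] yaw long 0.3 z 0.0461 mean [ 0.4493 -0.1132  0.0459]
bench z -0.0015519133405421663
300 200 [ 0.566 -0.169  0.025]
265 190 [ 0.599 -0.063  0.001]
245 215 [ 0.521 -0.004  0.013]
355 190 [ 0.599 -0.335  0.009]
380 210 [ 0.539 -0.41   0.006]
310 185 [ 0.615 -0.2   -0.001]
350 240 [ 0.448 -0.312  0.056]
```

View pics/crop.png

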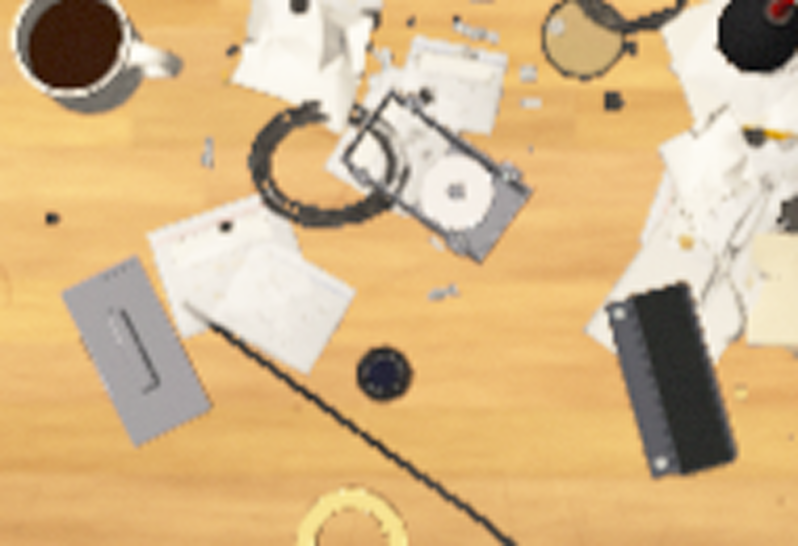

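```bash
cat >> h.py <<'E'
from scipy.spatial.transform import Rotation as Ro
def go(x,y,z,yaw):
    s=telemetry.observe(); R=Ro.from_euler("xyz",s["tool_rot"]); p=np.array(s["position"])
    T=Ro.from_euler("xyz",[np.pi,0,np.radians(yaw)])
    print("t",round(float(s["clock"]),2),"p",p.round(4),"rpy",np.degrees(s["tool_rot"]).round(2),"F",np.round(s["force"],1),"w",round(float(s["grip_width"]),4),"ff",round(float(s["finger_force"]),1),"q",np.round(s["qpos"],2))
    print("shift mm",(1000*R.inv().apply(np.array([x,y,z])-p)).round(1),"turn",(R.inv()*T).as_rotvec(degrees=True).round(2))
E
python3 -c "
from h import *
go(.45,-.27,.22,24.5);go(.4655,.0633,.17,27)"
```

```text
t 0.1 p [ 0.2591 -0.5684  0.2498] rpy [-1.7994e+02  1.0000e-02  2.4510e+01] F [ 0.4 -0.1  0.1] w 0.0852 ff 0.0 q [ 1.07  0.52 -0.04  1.6   0.02  1.02 -0.11]
shift mm [ 297.5 -192.3   29.9] turn [-0.06  0.01  0.01]
t 0.1 p [ 0.2591 -0.5684  0.2498] rpy [-1.7994e+02  1.0000e-02  2.4510e+01] F [ 0.4 -0.1  0.1] w 0.0852 ff 0.0 q [ 1.07  0.52 -0.04  1.6   0.02  1.02 -0.11]
shift mm [ 449.9 -489.1   80.2] turn [-0.06  0.01 -2.49]
```

```bash
python3 -m crank '0.06 33 -21 3 0 0 0; 0.06 33 -21 3 0 0 0' 2>&1 | tail -3; python3 -m crank '0.06 0.033 -0.021 0.003 0 0 0; 0.06 0.033 -0.021 0.003 0 0 0; 0.06 0.033 -0.021 0.003 0 0 0; 0.06 0.033 -0.021 0.003 0 0 0; 0.06 0.033 -0.021 0.003 0 0 0; 0.06 0.033 -0.021 0.003 0 0 0; 0.06 0.033 -0.021 0.003 0 0 0; 0.06 0.033 -0.021 0.003 0 0 0'; python3 -c "
from h import *
go(.4655,.0633,.17,27)"
```

```text
invalid input
clock: 0.77
position: [0.4303, -0.3045, 0.2261]
tool_rot: [-3.141, 0.0, 0.428]
force: [0.5, -0.5, 0.1]
grip_width: 0.0599
finger_force: 0.0
t 0.77 p [ 0.4303 -0.3045  0.2261] rpy [-1.7999e+02  1.0000e-02  2.4500e+01] F [ 0.5 -0.5  0.1] w 0.0599 ff 0.0 q [ 0.59  0.4  -0.11  1.88  0.06  0.87 -0.69]
shift mm [ 184.5 -320.1   56.1] turn [-0.01  0.01 -2.5 ]
```

```bash
python3 -m crank '0.06 0.020 -0.034 0.005 0 0 0; 0.06 0.020 -0.034 0.005 0 0 0; 0.06 0.020 -0.034 0.005 0 0 0; 0.06 0.020 -0.034 0.005 0 0 0; 0.06 0.020 -0.034 0.005 0 0 0; 0.06 0.020 -0.034 0.005 0 0 0; 0.06 0.020 -0.034 0.005 0 0 0; 0.06 0.020 -0.034 0.005 0 0 -2.5' >/dev/null;python3 -m crank '0.06 0.012 -0.024 0.008 0 0 0; 0.06 0.012 -0.024 0.008 0 0 0; 0.06 0 0 0 0 0 0; 0.06 0 0 0 0 0 0; 0.06 0 0 0 0 0 0; 0.06 0 0 0 0 0 0; 0.06 0 0 0 0 0 0; 0.06 0 0 0 0 0 0' >/dev/null; python3 - <<'E'
from h import *
go(.4655,.0633,.034,27)
s=telemetry.observe(); f=grab_frame("wrist"); np.savez("w1",pos=s["position"],rot=s["tool_rot"],**f); cv2.imwrite("pics/w1.png",f["pixels"][:,:,::-1])
print(f["hand_eye"].round(3),f["vertical_fov"],f["cx"],f["cy"])
E
```

```text
t 2.1 p [0.4623 0.0604 0.1705] rpy [ 1.7998e+02 -2.0000e-02  2.6930e+01] F [0.8 0.4 0.9] w 0.0599 ff 0.0 q [-0.08  0.4  -0.23  2.07  0.14  0.68 -1.49]
shift mm [  4.1  -1.2 136.5] turn [ 0.02 -0.02 -0.07]
[[ 0.    -0.953 -0.302  0.078]
 [ 1.     0.     0.    -0.001]
 [-0.    -0.302  0.953 -0.123]
 [ 0.     0.     0.     1.   ]] 65.70646984690485 280.3559959906044 215.1678679800994
```

View pics/w1.png

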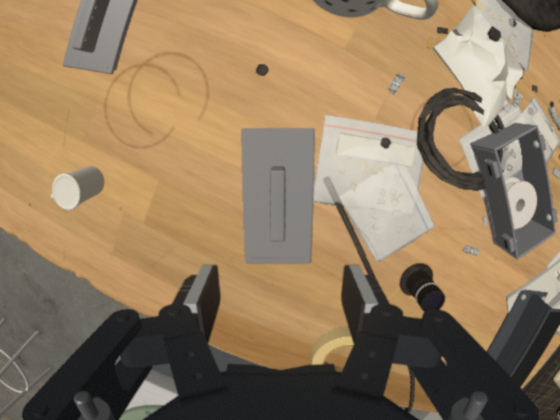

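The wrist view shows the long lid at (278,195) with its bar at (278,203), and the tub at (517,190) open, with only the reel inside. I'll cross-check lid and tub with the wrist depth.

```bash
cat >> h.py <<'E'
def wcloud(f,pos,rot):
    d=f["depth"]; h,w=d.shape; F=h/2/np.tan(np.radians(f["vertical_fov"])/2)
    v,u=np.mgrid[:h,:w]; a=u-f["cx"]; b=v-f["cy"]; r=np.hypot(a,b)+1e-9; k=np.tan(r/F)/r
    P=np.stack([a*k*d,b*k*d,d],-1); H=f["hand_eye"]; P=P@H[:3,:3].T+H[:3,3]
    W=P@Ro.from_euler("xyz",rot).as_matrix().T+pos; W[d==0]=np.nan; return W
def rect(W,name,u0,v0,u1,v1,z0,z1):
    S=W[v0:v1,u0:u1]; m=((S[...,2]>z0)&(S[...,2]<z1)).astype(np.uint8)
    n,l,st,c=cv2.connectedComponentsWithStats(m); i=1+np.argmax(st[1:,4]); p=S[l==i]
    r=cv2.minAreaRect((p[:,:2]*1000).astype(np.float32))
    b=cv2.boxPoints(r); e=max((b[1]-b[0],b[2]-b[1]),key=np.linalg.norm)
    print(name,len(p),np.round(r[0],1),np.round(r[1],1),"yaw",np.degrees(np.arctan2(e[1],e[0])).round(1),"z",np.median(p[:,2]).round(4))
E
python3 - <<'E'
from h import *
f=np.load("w1.npz"); W=wcloud(f,f["pos"],f["rot"])
rect(W,"lid",230,120,330,270,.012,.06)
rect(W,"bar",230,120,330,270,.035,.06)
rect(W,"tub",475,110,559,270,.043,.06)
E
```

```text
lid 9496 [466.2  65.8] [123.3  62.7] yaw 27.0 z 0.0199
bar 1109 [465.8  65.8] [60.3 12.6] yaw 27.2 z 0.0437
tub 1600 [ 590.4 -146.6] [125.3  74.4] yaw 53.7 z 0.0467
```

```bash
python3 -m crank '0.05 0.0056 -0.0029 0.03 0 0 0; 0.05 0 0 0.03 0 0 0; 0.05 0 0 0.03 0 0 0; 0.05 0 0 0.02 0 0 0; 0.05 0 0 0.012 0 0 0; 0.05 0 0 0.0075 0 0 0; 0.05 0 0 0 0 0 0; 0 0 0 0 0 0 0' 40 >/dev/null;python3 -m crank '0 0 0 0 0 0 0; 0 0 0 0 0 0 0; 0 0 0 0 0 0 0; 0 0 0 0 0 0 0; 0 0 0 0 0 0 0; 0 0 0 0 0 0 0; 0 0 0 0 0 0 0; 0 0 0 0 0 0 0' 40 ; python3 -c "
from h import *
go(.466,.0655,.16,27)"
```

```text
clock: 3.48
position: [0.4663, 0.0664, 0.0417]
tool_rot: [3.141, -0.001, 0.471]
force: [-1.3, -0.6, 7.3]
grip_width: 0.0114
finger_force: 40.0
t 3.48 p [0.4663 0.0664 0.0417] rpy [ 1.7997e+02 -9.0000e-02  2.6990e+01] F [-1.3 -0.6  7.3] w 0.0114 ff 40.0 q [-0.16  0.64 -0.15  2.13  0.24  0.38 -1.59]
shift mm [  -0.5    0.7 -118.3] turn [ 0.03 -0.09 -0.01]
```

```bash
python3 -m crank '0 0 0 -0.01 0 0 0; 0 0 0 -0.02 0 0 0; 0 0 0 -0.03 0 0 0; 0 0 0 -0.03 0 0 0; 0 0 0 -0.02 0 0 0; 0 0 0 0 0 0 0; 0 0 0 0 0 0 0; 0 0 0 0 0 0 0' 60; python3 -c "
from h import *
go(.5903,-.147,.15,53.9)"
```

```text
clock: 4.15
position: [0.4656, 0.0662, 0.151]
tool_rot: [3.141, -0.0, 0.471]
force: [0.0, 0.3, -1.4]
grip_width: 0.0105
finger_force: 58.5
t 4.15 p [0.4656 0.0662 0.151 ] rpy [ 1.7999e+02 -1.0000e-02  2.7000e+01] F [ 0.   0.3 -1.4] w 0.0105 ff 58.5 q [-0.09  0.44 -0.22  2.08  0.16  0.64 -1.52]
shift mm [ 14.3 246.6   1. ] turn [ 1.00e-02 -1.00e-02 -2.69e+01]
```

```bash
python3 -m crank '0 0.002 0.031 0 0 0 0; 0 0.002 0.031 0 0 0 0; 0 0.002 0.031 0 0 0 0; 0 0 0 0 0 0 -6.7; 0 0 0 0 0 0 -6.7; 0 0 0 0 0 0 -6.7; 0 0 0 0 0 0 -6.8; 0 0 0 0 0 0 0' 60 >/dev/null; python3 -m crank '0 0 0 0 0 0 0; 0 0 0 0 0 0 0; 0 0 0 0 0 0 0; 0 0 0 0 0 0 0; 0 0 0 0 0 0 0; 0 0 0 0 0 0 0; 0 0 0 0 0 0 0; 0 0 0 0 0 0 0' >/dev/null; python3 - <<'E'
from h import *
go(.5903,-.147,.15,53.9)
s=telemetry.observe(); f=grab_frame("wrist"); np.savez("w2",pos=s["position"],rot=s["tool_rot"],**f); cv2.imwrite("pics/w2.png",f["pixels"][:,:,::-1])
W=wcloud(f,s["position"],s["tool_rot"])
m=np.linalg.norm(W[...,:2]-[.5903,-.147],axis=2)<.085
v,u=np.where(m); print(u.min(),u.max(),v.min(),v.max())
W[~m]=np.nan
rect(W,"tubrim",0,0,560,420,.042,.06)
rect(W,"tubrim2",0,0,560,420,.044,.052)
E
```

```text
t 5.48 p [ 0.5134 -0.0137  0.1508] rpy [180.   -0.   53.9] F [ 0.5 -0.3 -0. ] w 0.0107 ff 58.7 q [ 0.16  0.5  -0.33  1.97  0.24  0.71 -0.95]
shift mm [-62.4 140.6   0.8] turn [ 0. -0. -0.]
340 494 184 340
tubrim 1839 [ 590.5 -146.1] [124.   73.7] yaw 54.1 z 0.0465
tubrim2 1495 [ 590.4 -146.2] [123.7  73.7] yaw 54.1 z 0.0469
```

View pics/w2.png

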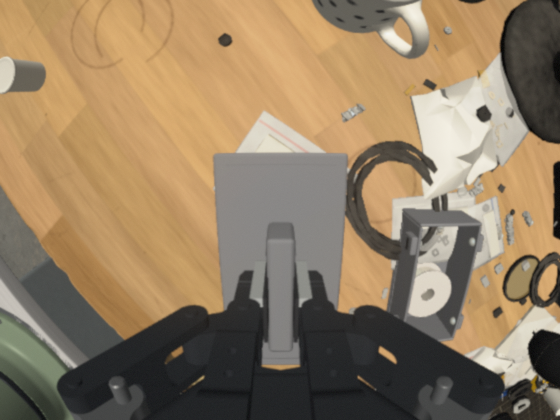

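The lid is held level in the jaws, and the tub is at (433,270) with the reel against one end.

```bash
python3 - <<'E'
from h import *
f=np.load("w2.npz"); W=wcloud(f,f["pos"],f["rot"])
T=(W-f["pos"])@Ro.from_euler("xyz",f["rot"]).as_matrix()*1000
S=T[150:260,200:360]; m=(S[...,2]>10)&(S[...,2]<30); p=S[m]
print("plate tool: x max",np.percentile(p[:,0],99.5),"y",np.percentile(p[:,1],[.5,99.5]),"z",np.median(p[:,2]))
for x in (20,35,50): q=p[abs(p[:,0]-x)<2]; print(x,q[:,1].min(),q[:,1].max(),np.median(q[:,2]))
go(.5905,-.1463,.15,54.1)
E
```

```text
plate tool: x max 61.293211096571056 y [-30.99695574  29.92440642] z 22.102351806102604
20 -31.15217577988601 30.506876581774662 22.071791553253256
35 -31.122451829095862 30.33560657122845 22.095739883564995
50 -31.40327512595971 30.647724423845286 22.12354921939274
t 5.53 p [ 0.5134 -0.0138  0.1508] rpy [180.   -0.   53.9] F [ 0.3 -0.1 -1.6] w 0.0107 ff 58.7 q [ 0.16  0.5  -0.33  1.97  0.25  0.71 -0.95]
shift mm [-61.7 140.4   0.8] turn [ 0.  -0.  -0.2]
```

```bash
python3 -m crank '0 -0.0122 0.0281 0 0 0 -0.2; 0 -0.0122 0.0281 0 0 0 0; 0 -0.0122 0.0281 0 0 0 0; 0 -0.0122 0.0281 0 0 0 0; 0 -0.0122 0.0283 0 0 0 0; 0 0 0 0.025 0 0 0; 0 0 0 0.02 0 0 0; 0 0 0 0.01 0 0 0' 60 >/dev/null; python3 -m crank '0 0 0 0 0 0 0; 0 0 0 0 0 0 0; 0 0 0 0 0 0 0; 0 0 0 0 0 0 0; 0 0 0 0 0 0 0; 0 0 0 0 0 0 0; 0 0 0 0 0 0 0; 0 0 0 0 0 0 0' ; python3 -c "
from h import *
go(.5909,-.1458,.082,54.1)"
```

```text
clock: 6.87
position: [0.5916, -0.1458, 0.096]
tool_rot: [3.141, -0.0, 0.944]
force: [-2.1, 0.6, -0.4]
grip_width: 0.0103
finger_force: 58.9
t 6.87 p [ 0.5916 -0.1458  0.096 ] rpy [179.99  -0.    54.1 ] F [-2.1  0.6 -0.4] w 0.0103 ff 58.9 q [ 0.34  0.7  -0.29  1.75  0.28  0.73 -0.72]
shift mm [-0.4 -0.5 14. ] turn [ 0.01 -0.    0.  ]
```

Now lower in gentle steps to the catches.

```bash
python3 -m crank '0 -0.0004 -0.0005 0.004 0 0 0; 0 0 0 0.003 0 0 0; 0 0 0 0.003 0 0 0; 0 0 0 0.002 0 0 0; 0 0 0 0.001 0 0 0; 0 0 0 0 0 0 0; 0 0 0 0 0 0 0; 0 0 0 0 0 0 0' 60;  python3 -m crank '0 0 0 0.001 0 0 0; 0 0 0 0.001 0 0 0; 0 0 0 0.001 0 0 0; 0 0 0 0.001 0 0 0; 0 0 0 0 0 0 0; 0 0 0 0 0 0 0; 0 0 0 0 0 0 0; 0 0 0 0 0 0 0'; 
```

```text
clock: 7.53
position: [0.591, -0.1458, 0.0829]
tool_rot: [3.141, -0.0, 0.944]
force: [1.8, -1.8, -0.2]
grip_width: 0.0108
finger_force: 58.9
clock: 8.2
position: [0.5912, -0.1457, 0.0789]
tool_rot: [3.141, -0.0, 0.944]
force: [3.8, -0.8, 3.7]
grip_width: 0.0104
finger_force: 59.3
```

```bash
python3 -m crank '0 0 0 0.001 0 0 0; 0 0 0 0.001 0 0 0; 0 0 0 0.001 0 0 0; 0 0 0 0.001 0 0 0; 0 0 0 0 0 0 0; 0 0 0 0 0 0 0; 0 0 0 0 0 0 0; 0 0 0 0 0 0 0';  python3 -m crank '0 0 0 0.001 0 0 0; 0 0 0 0.001 0 0 0; 0 0 0 0 0 0 0; 0 0 0 0 0 0 0; 0 0 0 0 0 0 0; 0 0 0 0 0 0 0; 0 0 0 0 0 0 0; 0 0 0 0 0 0 0'
```

```text
clock: 8.87
position: [0.5906, -0.1457, 0.0746]
tool_rot: [-3.141, 0.0, 0.944]
force: [0.7, -0.1, -4.1]
grip_width: 0.0104
finger_force: 58.5
clock: 9.53
position: [0.5908, -0.1457, 0.0738]
tool_rot: [3.141, 0.0, 0.944]
force: [-7.8, 2.0, 17.8]
grip_width: 0.0111
finger_force: 61.4
```

```bash
python3 -m crank '0 0 0 0.0005 0 0 0; 0 0 0 0 0 0 0; 0 0 0 0 0 0 0; 0 0 0 0 0 0 0; 0 0 0 0 0 0 0; 0 0 0 -0.001 0 0 0; 0 0 0 0 0 0 0; 0 0 0 0 0 0 0';  python3 -m crank '0.05 0 0 0 0 0 0; 0.05 0 0 0 0 0 0; 0.05 0 0 0 0 0 0; 0.05 0 0 -0.03 0 0 0; 0.05 0 0 -0.03 0 0 0; 0.0853 0 0 -0.03 0 0 0; 0.0853 0 0 -0.03 0 0 0; 0.0853 0 0 0 0 0 0'; python3 -m crank '0.0853 -0.035 0 -0.02 0 0 0; 0.0853 -0.035 0 0 0 0 0; 0.0853 0 0 0 0 0 0; 0.0853 0 0 0 0 0 0; 0.0853 0 0 0 0 0 0; 0.0853 0 0 0 0 0 0; 0.0853 0 0 0 0 0 0; 0.0853 0 0 0 0 0 0' >/dev/null; python3 - <<'E'
from h import *
go(.5908,-.1457,.05,54.1)
s=telemetry.observe(); f=grab_frame("wrist"); np.savez("w3",pos=s["position"],rot=s["tool_rot"],**f); cv2.imwrite("pics/w3.png",f["pixels"][:,:,::-1])
W=wcloud(f,s["position"],s["tool_rot"])
W[np.linalg.norm(W[...,:2]-[.5903,-.147],axis=2)>.085]=np.nan
rect(W,"tub+lid",0,0,560,420,.043,.056)
rect(W,"plate",0,0,560,420,.0495,.056)
rect(W,"bar",0,0,560,420,.068,.085)
z=W[...,2]; p=W[(z>.047)&(z<.056)]; c,*_=np.linalg.lstsq(np.c_[p[:,:2]-[.59,-.147],np.ones(len(p))],p[:,2],rcond=None); print("plate tilt, z",c.round(4))
E
```

```text
clock: 10.2
position: [0.591, -0.1458, 0.0738]
tool_rot: [3.141, -0.0, 0.944]
force: [-4.2, 0.3, 11.2]
grip_width: 0.0106
finger_force: 60.6
clock: 10.87
position: [0.5931, -0.1461, 0.1988]
tool_rot: [3.135, -0.003, 0.944]
force: [1.5, 0.4, -0.1]
grip_width: 0.0836
finger_force: 0.0
t 11.53 p [ 0.5502 -0.2017  0.213 ] rpy [-1.7997e+02 -1.0000e-02  5.4180e+01] F [ 0.6 -0.1  0.3] w 0.085 ff 0.0 q [ 0.49  0.52 -0.34  1.73  0.2   0.93 -0.56]
shift mm [ 69.1   0.3 163. ] turn [-0.03 -0.01  0.08]
tub+lid 9024 [ 590.  -145.8] [124.   73.1] yaw 54.1 z 0.0518
plate 8641 [ 590.2 -146. ] [124.   62.4] yaw 54.1 z 0.0518
bar 1132 [ 590.7 -145.6] [59.3 13.1] yaw 54.3 z 0.0756
plate tilt, z [0.0004 0.0004 0.0517]
```

View pics/w3.png

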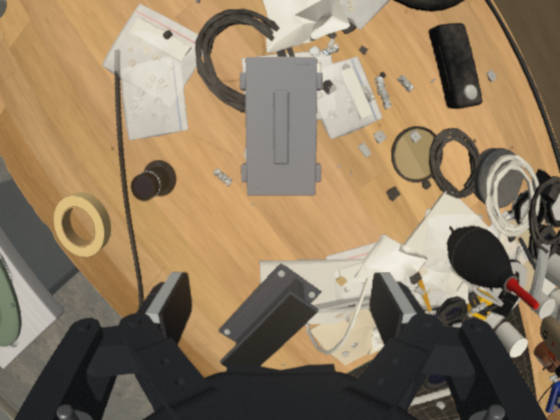

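The lid is flush, level and centred on the tub at (281,125). Next: grip the tub by its plain sides.

```bash
python3 - <<'E'
from h import *
f=np.load("w3.npz"); W=wcloud(f,f["pos"],f["rot"]); W[np.linalg.norm(W[...,:2]-[.447,-.317],axis=2)>.09]=np.nan
rect(W,"stand",0,0,560,420,.053,.07)
E
python3 -m crank '0.0853 0.0344 0 0 0 0 0; 0.0853 0.0344 0 0 0 0 0; 0.0853 0 0 0.03 0 0 0; 0.0853 0 0 0.03 0 0 0; 0.0853 0 0 0.03 0 0 0; 0.0853 0 0 0.015 0 0 0; 0.0853 0 0 0 0 0 0; 0.0853 0 0 0 0 0 0' 60; python3 -c "
from h import *
go(.5903,-.1458,.035,54.1)"
```

```text
stand 3134 [ 448.1 -314.4] [130.1  39.6] yaw 15.2 z 0.0595
clock: 12.25
position: [0.5901, -0.1463, 0.1081]
tool_rot: [-3.141, 0.0, 0.945]
force: [0.2, -0.3, 0.4]
grip_width: 0.0854
finger_force: 0.0
t 12.25 p [ 0.5901 -0.1463  0.1081] rpy [-1.7994e+02  1.0000e-02  5.4140e+01] F [ 0.2 -0.3  0.4] w 0.0854 ff 0.0 q [ 0.35  0.69 -0.3   1.74  0.28  0.76 -0.72]
shift mm [ 0.5 -0.1 73.1] turn [-0.06  0.01  0.04]
```

```bash
python3 -m crank '0.0853 0.0005 0 0.02 0 0 0; 0.0853 0 0 0.02 0 0 0; 0.0853 0 0 0.015 0 0 0; 0.0853 0 0 0.01 0 0 0; 0.0853 0 0 0.008 0 0 0; 0.0853 0 0 0 0 0 0; 0.07 0 0 0 0 0 0; 0.05 0 0 0 0 0 0' 40 ; python3 -m crank '0.05 0 0 0 0 0 0; 0.05 0 0 0 0 0 0; 0.05 0 0 0 0 0 0; 0.05 0 0 0 0 0 0; 0.05 0 0 0 0 0 0; 0.05 0 0 0 0 0 0; 0.05 0 0 0 0 0 0; 0.05 0 0 0 0 0 0' 40; python3 -m crank '0.05 0 0 -0.01 0 0 0; 0.05 0 0 -0.02 0 0 0; 0.05 0 0 -0.03 0 0 0; 0.05 0 0 -0.03 0 0 0; 0.05 0 0 -0.02 0 0 0; 0.05 0 0 -0.01 0 0 0; 0.05 0 0 0 0 0 0; 0.05 0 0 0 0 0 0'; python3 -c "
from h import *
go(.448,-.3146,.155,15.3)"
```

```text
clock: 12.92
position: [0.5911, -0.1465, 0.0363]
tool_rot: [3.14, -0.001, 0.944]
force: [-0.2, 0.4, -0.1]
grip_width: 0.0636
finger_force: 0.0
clock: 13.58
position: [0.5911, -0.1465, 0.0365]
tool_rot: [3.14, -0.001, 0.944]
force: [-0.7, 1.0, 7.3]
grip_width: 0.0615
finger_force: 44.4
clock: 14.25
position: [0.5902, -0.1464, 0.1551]
tool_rot: [-3.142, 0.0, 0.944]
force: [-0.4, 0.2, -4.9]
grip_width: 0.0614
finger_force: 45.6
t 14.25 p [ 0.5902 -0.1464  0.1551] rpy [-1.80e+02  1.00e-02  5.41e+01] F [-0.4  0.2 -4.9] w 0.0614 ff 45.6 q [ 0.37  0.62 -0.32  1.72  0.25  0.84 -0.69]
shift mm [-2.196e+02 -1.660e+01  1.000e-01] turn [0.00e+00 1.00e-02 3.88e+01]
```

```bash
python3 -m crank '0.05 -0.0274 -0.002 0 0 0 0; 0.05 -0.0274 -0.002 0 0 0 0; 0.05 -0.0274 -0.002 0 0 0 0; 0.05 -0.0274 -0.002 0 0 0 0; 0.05 -0.0274 -0.002 0 0 0 0; 0.05 -0.0274 -0.002 0 0 0 0; 0.05 -0.0274 -0.002 0 0 0 0; 0.05 -0.0274 -0.002 0 0 0 0' >/dev/null; python3 -m crank '0.05 0 0 0 0 0 6.4; 0.05 0 0 0 0 0 6.4; 0.05 0 0 0 0 0 6.5; 0.05 0 0 0 0 0 6.5; 0.05 0 0 0 0 0 6.5; 0.05 0 0 0 0 0 6.5; 0.05 0 0 0 0 0 0; 0.05 0 0 0 0 0 0'; python3 -c "
from h import *
go(.448,-.3146,.0965,15.3)
s=telemetry.observe(); f=grab_frame('wrist'); W=wcloud(f,s['position'],s['tool_rot']); cv2.imwrite('pics/w4.png',f['pixels'][:,:,::-1])
D=np.linalg.norm(W[...,:2]-[.448,-.315],axis=2)
W[D>.09]=np.nan
z=W[...,2]; print('plate z',np.nanpercentile(z,[5,50,95]).round(4))
zp=np.median(z[(z>.15)&(z<.185)]); print(zp)
rect(W,'plate',0,0,560,420,zp-.004,zp+.004)
g=grab_frame('scene'); cv2.imwrite('pics/s4.png',g['pixels'][:,:,::-1])
"
```

```text
clock: 15.58
position: [0.4486, -0.3141, 0.1541]
tool_rot: [-3.14, 0.002, 0.271]
force: [0.6, -0.7, -3.7]
grip_width: 0.0613
finger_force: 45.5
t 15.58 p [ 0.4486 -0.3141  0.1541] rpy [-1.7993e+02  9.0000e-02  1.5540e+01] F [ 0.6 -0.7 -3.7] w 0.0613 ff 45.5 q [ 0.61  0.53 -0.15  1.89  0.11  0.74 -0.9 ]
shift mm [-0.6  0.4 57.6] turn [-0.07  0.09  0.24]
plate z [0.0047 0.1767 0.2321]
0.16927748091950262
plate 28932 [ 462.6 -309.3] [94.  89.5] yaw 15.1 z 0.1693
```

View pics/w4.png

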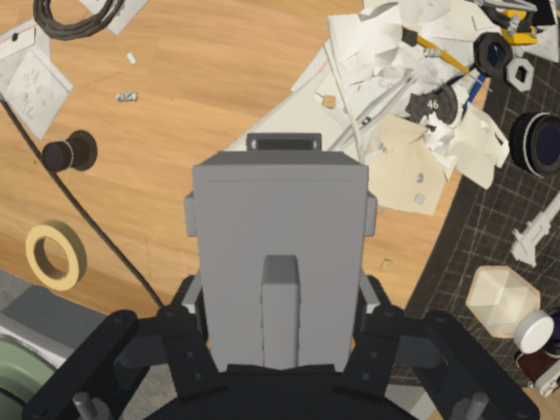

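The closed tub is held level above the stand, with the stand's far end at (284,143) in line with it. Lower and release.

```bash
python3 -m crank '0.05 -0.0005 0 0.015 0 0 0; 0.05 0 0 0.015 0 0 0; 0.05 0 0 0.012 0 0 0; 0.05 0 0 0.006 0 0 0; 0.05 0 0 0.003 0 0 0; 0.05 0 0 0.002 0 0 0; 0.05 0 0 0.001 0 0 0; 0.05 0 0 0 0 0 0'; python3 -m crank '0.05 0 0 0.001 0 0 0; 0.05 0 0 0.001 0 0 0; 0.05 0 0 0.001 0 0 0; 0.05 0 0 0 0 0 0; 0.05 0 0 0 0 0 0; 0.05 0 0 0 0 0 0; 0.05 0 0 0 0 0 0; 0.05 0 0 0 0 0 0'
```

```text
clock: 16.35
position: [0.4486, -0.3148, 0.1016]
tool_rot: [3.141, -0.0, 0.268]
force: [-0.0, 0.7, -3.9]
grip_width: 0.0614
finger_force: 45.4
clock: 17.02
position: [0.4485, -0.3147, 0.0983]
tool_rot: [3.142, -0.0, 0.267]
force: [0.4, -0.0, -3.4]
grip_width: 0.0613
finger_force: 45.4
```

```bash
python3 -m crank '0.05 0 0 0.001 0 0 0; 0.05 0 0 0.0005 0 0 0; 0.05 0 0 0 0 0 0; 0.05 0 0 0 0 0 0; 0.05 0 0 0 0 0 0; 0.05 0 0 0 0 0 0; 0.05 0 0 0 0 0 0; 0.05 0 0 0 0 0 0'; python3 -m crank '0.05 0 0 0.0005 0 0 0; 0.05 0 0 0 0 0 0; 0.05 0 0 0 0 0 0; 0.05 0 0 0 0 0 0; 0.05 0 0 0 0 0 0; 0.05 0 0 0 0 0 0; 0.05 0 0 0 0 0 0; 0.05 0 0 0 0 0 0'
```

```text
clock: 17.68
position: [0.4485, -0.3147, 0.0968]
tool_rot: [-3.142, 0.0, 0.267]
force: [-0.4, -0.4, -3.6]
grip_width: 0.0611
finger_force: 45.4
clock: 18.35
position: [0.4485, -0.3147, 0.0965]
tool_rot: [3.141, -0.0, 0.267]
force: [-2.5, 1.7, 5.3]
grip_width: 0.0618
finger_force: 46.7
```

Contact is made (the load reversed from -3.6 to +5.3 N). Release slowly, then rise.

```bash
python3 -m crank '0.063 0 0 0 0 0 0; 0.066 0 0 0 0 0 0; 0.07 0 0 0 0 0 0; 0.075 0 0 0 0 0 0; 0.08 0 0 0 0 0 0; 0.0853 0 0 0 0 0 0; 0.0853 0 0 0 0 0 0; 0.0853 0 0 0 0 0 0' 20; python3 -m crank '0.0853 0 0 -0.01 0 0 0; 0.0853 0 0 -0.02 0 0 0; 0.0853 0 0 -0.03 0 0 0; 0.0853 0 0 -0.03 0 0 0; 0.0853 0 0 -0.03 0 0 0; 0.0853 -0.03 0 0 0 0 0; 0.0853 -0.03 0 0 0 0 0; 0.0853 0 0 0 0 0 0'; python3 -m crank '0.0853 0 0 0 0 0 0; 0.0853 0 0 0 0 0 0; 0.0853 0 0 0 0 0 0; 0.0853 0 0 0 0 0 0; 0.0853 0 0 0 0 0 0; 0.0853 0 0 0 0 0 0; 0.0853 0 0 0 0 0 0; 0.0853 0 0 0 0 0 0' >/dev/null; python3 - <<'E'
from h import *
s=telemetry.observe(); f=grab_frame("wrist"); cv2.imwrite("pics/w5.png",f["pixels"][:,:,::-1])
W=wcloud(f,s["position"],s["tool_rot"]); W[np.linalg.norm(W[...,:2]-[.448,-.3146],axis=2)>.085]=np.nan
rect(W,"plate",0,0,560,420,.106,.118); rect(W,"bar",0,0,560,420,.128,.145)
z=W[...,2]; p=W[(z>.106)&(z<.118)]; c,*_=np.linalg.lstsq(np.c_[p[:,:2]-[.448,-.3146],np.ones(len(p))],p[:,2],rcond=None); print(c.round(4))
E
```

```text
clock: 19.02
position: [0.4485, -0.3147, 0.0963]
tool_rot: [-3.142, -0.0, 0.267]
force: [0.3, 0.2, 0.5]
grip_width: 0.0854
finger_force: 0.0
clock: 19.68
position: [0.3859, -0.3324, 0.2175]
tool_rot: [3.141, 0.002, 0.263]
force: [-0.4, -2.1, -0.1]
grip_width: 0.0853
finger_force: 0.0
plate 13509 [ 447.9 -313.9] [124.5  72.8] yaw 15.3 z 0.1118
bar 1835 [ 448. -314.] [59.7 13.5] yaw 15.8 z 0.1356
[ 1.000e-04 -4.000e-04  1.117e-01]
```

View pics/w5.png

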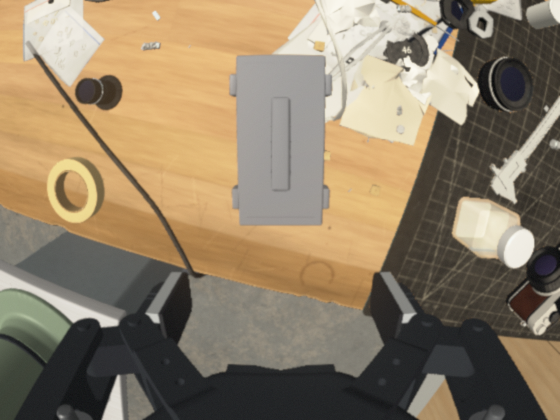

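The closed tub at (281,140) sits level on the stand, centred within about 1 mm, with the plate at 112 mm. The gripper is clear.

```bash
python3 -c "
from workcell import bot
print(bot.job_done())"
```

```text
the job is handed in; nothing more can be done
None
```

The long lid is snapped home on the tub, and the closed tub stands level on the stand, centred to within about 1 mm by the wrist camera; the arm is clear and the job was handed in at about 20 s, but no verdict came back.

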